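# Clamp the part in the inspection fixture, then hold the locating slide back at its mark

### The arm

A 7-joint arm with a two-finger parallel gripper is mounted at the origin on the work surface. World frame = base frame: x ahead of the robot, y to its left, z up, the work surface at z = 0. Lengths are in m, angles in rad, forces in N, time in s.
With the tool pointing down it reaches from about 0.4 to 0.85 m from the base axis. Payload 4.5 kg.
Tool frame: the origin (TCP) lies at the centre of the arm's flange, where the gripper is bolted on; the fingertips stand 166 mm ahead of it and the grasp point (between the pads) lies 147 mm ahead of it; y points along the fingers, x is the direction in which the jaws open and shut, and the axes are right-handed (so a half turn about y gives the same grasp; the last joint's range is limited). The gripper opens to 88 mm and grips with 3 to 60 N. Pads are 18 mm wide; open, the fingers measure 123 mm over their backs; the gripper's body (75 mm by 187 mm) begins 45 mm behind the grasp point.
Start: joints at [-1.098, 0.689, -0.195, 1.565, 0.157, 0.902, -0.215], TCP at [0.266, 0.566, 0.405] pointing down, gripper open.
Joint ranges: [-3.01, 3.01], [-0.46, 2.08], [-1.47, 1.51], [0.13, 2.56], [-1, 4.14], [0.04, 2.09], [-2.66, 2.66]. Speed limits (rad/s): [2.57, 2.57, 3.14, 3.14, 3.14, 3.14, 3.14].

### API

Orientations are given as a unit quaternion [x, y, z, w].
In Python, from rig import r gives the robot as it stands.
- The arm moves only by the tool move_arm, never from a script. Its argument "plan" is a list of rows, each an object with "slide": the shift along the tool's x, y, z in m, a list of three; "twist": the turn about the tool's y in rad; "claw": the finger opening in m, from 0 to 0.0881. In form: [{"slide": [tx, ty, tz], "twist": twist, "claw": claw}, ...]. A call has 1 to 12 rows; each row is the pose to reach, as a shift and turn from the pose commanded when the call began, along the tool's axes at that moment; what a row does not reach only later rows make up. A row lasts 1/12 s, in which the tool goes at most 41.7 mm and 7.16 degrees, less where a joint would pass 70% of its speed; a pose out of reach is approached as far as the arm can. A call with a gripper value outside its range is refused whole. The fingers move at their own pace and stop on an object; "squeeze" is the grip in N (left out, the last holds). Time passes only in rows, so rows that repeat a pose let the fingers close. It gives the time, the measured TCP pose, the force and the opening at its end, in the units of the state.
- r.sense(): the state, without advancing time (a new reading comes with each control period).
- r.grab_frame(name): name is "scene" or "top" or "wrist"; returns a dict with "pixels" (400x640x3 uint8, red, green, blue), "fx", "fy", "cx", "cy" (pixels), "rvec" (rotation vector, rad) and "tvec" (3), from world to camera coordinates, as OpenCV has them. Camera axes: x right, y down, z forward; pixel columns grow to the right and rows downward; lengths in m; the calibration is good to about 2 mm. A picture is of the moment at which its call begins. There is no depth.
- r.close_job(): hands the job in, once; it reports no verdict.
Trained networks look in the newest picture that a camera, given by its name, has taken for a name from the list of things; names that differ only in an ending like _2 or _b are one class to them, and where a whole thing is asked for, a point or a joint stands for the part that bears it (a point fixed in the world has none). Each returns a list of dicts, best first, with "confidence" (0 to 1); they miss things now and then, are a little off and sometimes report something else, mostly with a low value. They report only what shows in the picture. A call takes as long as a camera call.
- r.boxes_of(camera, label): "bbox" ([left, top, width, height] in pixels, round what is visible of it).
The state is a dict: "t": time; "joints": joint angles; "qd": joint speeds; "effort": joint torques, N m; "position": TCP position; "tcp_rot": TCP orientation; "contact_force": force on the tool from outside, world axes, zero at the start; "ft_torque": the same for the moment, N m; "width": finger opening in m.
Only numpy, scipy, OpenCV 4.12 (cv2) and the standard library are available. Lean on these libraries where they do the work, as an engineer would, in place of code of your own. Each camera call takes 0.05 s, during which the arm holds its last target.

### The job

A bronze part sits in the aluminium inspection fixture. Swing the fixture's hinged hold-down strap over onto the part and press it down until it snaps home in its spring catch; only then draw the spring-loaded locating slide back by its black knob until its red pointer stands against the middle of the green index tab. Keep holding the knob there, so that the face behind the slide is free to be probed (the job finishes while you hold it: do not let go), and do not shift the part or disturb the other things on the table.

Things in the scene. Friction and masses are not known exactly. Their poses are not given: they have to be found in the camera images.
- fixture: Inspection fixture, fixed to the table: aluminium plate 300 x 220 x 20 mm, origin at the centre of its underside. Slide is pulled along its -x; y points from catch to strap hinge, z up. In this frame (mm): part's centre x 20, y 0; hinge x 20, y 70, z 68; forked catch x 20, y -55, two cheeks 21 mm apart, each 8 thick, 12 long in y, tops at z 86. At y 0 the pull knob is at x -75.
- strap (a joint): Angle of the hinged hold-down strap, rad: 0 = closed, level on the part, under the ball of the spring catch; 1.57 = upright; 1.9 = leaning back towards fixture +y. To close, its free end swings over towards -y and down. Stiff hinge (0.13 N m): it stays where left. It meets the ball at 0.13 rad, needs about 10 N down at 100 mm from the hinge, and springs home below 0.03 rad.
- strap_hinge (a point): Centre of the strap's hinge pin, 68 mm above the table, its axis along fixture x. The strap is a dark bar 18 mm wide, 8 thick, mid-plane through the hinge axis, 144 mm long from the hinge; a red grip tab 20 wide, 12 thick follows (136 to 166 mm). A white pad under it at 70 mm bears on the part. The catch's cheeks stand beside it at 119 to 131 mm.
- strap_tab (a point): Centre of the strap's red grip tab, 151 mm from the hinge axis; it moves with the strap.
- slide (a joint): How far the locating slide is drawn back, m: 0 = spring holds its nose against the part; grows as it is pulled along the fixture's -x; stop at 0.045. The spring pulls it back with about 4.5 N at 0, plus 150 N/m (about 9.5 N at 0.033); let go, it springs back.
- pull_knob: Upright black cylindrical pull knob standing on the slide, 25 mm in diameter; grip 10 to 52 mm above this origin, which is its foot, 38 mm above the table, on its axis. It may turn on its stud but does not tilt. Everything else within 60 mm of it is lower than 46 mm above the table.
- knob_grip (a point): Centre of the pull knob's black grip, where to grasp it, 69 mm above the table.
- pointer (a point): Tip of the slide's red pointer, 41 mm above the table; moves with the slide (20 mm from the knob's axis along the fixture's -x, 26.5 mm along its -y).
- index_mark (a point): Centre of the top of the green index tab on the graduated rail: 8 mm along the pull direction, 18 mm across, 3 thick, 41 mm above the table. Its place along the rail varies (a pull of 17 to 33 mm); axes as the fixture's. The pointer is at the mark when it has the same fixture x as the tab's centre; they stay 11.5 mm apart in y.
- part: Bronze part in the fixture, 50 x 56 x 30 mm, loose, about 0.5 kg, origin at the centre of its underside (24 mm above the table). Must stay where it is.
- spare_part: Bystander: a second bronze part like the first, 50 x 56 x 30 mm, origin at the centre of its underside.
- ring_gauge: Bystander: steel ring, 40 mm across, 15 mm high, lying on the fixture plate; origin at the centre of its underside.
- stud_knob: Bystander: black knob with an upright stud, 32 mm across, 45 mm high, standing on the fixture plate; origin at the centre of its underside.
- setup_block: Bystander: dark steel block with holes, 50 x 75 x 25 mm; origin at the centre of its underside.
- red_bin: Bystander: open red bin, 110 x 170 x 55 mm; origin at the centre of its underside.
- dial_stand: Bystander: dial indicator on a magnetic stand, base 50 x 60 mm, 200 mm tall, arm reaching 115 mm to its +y; origin at the centre of its underside.
- caliper: Bystander: caliper lying flat, 210 mm long; origin at the underside of the middle of its beam.
- mouse: Bystander: black computer mouse, 105 x 60 x 34 mm; origin at the centre of its underside.

How it is judged:
On the way, in this order (a step that is already met when the one before it is completed fails the run):
1. the strap is swung over the part and snapped home in its catch (value of joint strap below 0.02 rad), for 0.3 s.
2. the slide is drawn back to the green tab by its knob (x of pointer in the frame of index_mark between -0.004 and 0.004 m and contact force between the fingers and pull_knob above 2 N), for 0.3 s.
At the end, for the whole second after the job is handed in: The strap is home in its catch (below 0.02 rad); the pointer stands within 4 mm of the middle of the green tab, i.e. within the tab's width, and still (below 5 mm/s), held against the spring by the fingers on the knob (over 2 N); the part is within 4 mm of where it started (all of step 2 and value of joint strap below 0.02 rad and velocity of joint slide between -0.005 and 0.005 m/s and distance of part from where it was at the start of the episode below 0.004 m); the arm keeps its last pose, push and grip.
It fails at once if the slide is drawn back more than 8 mm while the strap is not home (value of joint slide above 0.008 m and value of joint strap above 0.05 rad).
It fails at once if the part is shifted more than 6 mm (distance of part from where it was at the start of the episode above 0.006 m).
It fails at once if another thing is moved more than 20 mm (distance of any of spare_part, ring_gauge, stud_knob, setup_block, red_bin, dial_stand, caliper, mouse from where it was at the start of the episode above 0.02 m).
It also fails if it takes over 48 s, if anything falls off the work surface, if the arm or the gripper's body presses on something with over 40 N, if the wrist force passes 120 N, or if a joint passes its speed limit or range.

## Working session

There is one attempt and no reset: what is moved stays moved. The work goes in short steps, Python scripts to look and compute and a tool call to move; the robot and the scene stay as the last step left them, time stands still between calls to the robot, and variables do not carry over. Pictures are saved under pics/ and viewed, and the job is handed in when it is done.

Besides the shell and the picture viewer there is one more tool, called after "Call:" by a JSON object that holds its "op" and its "data". move_arm: Moves the arm, as the interface text tells. Its arguments: {"type":"object","properties":{"plan":{"type":"array","items":{"type":"object","properties":{"slide":{"type":"array","items":{"type":"number"}},"twist":{"type":"number"},"claw":{"type":"number"}}}},"squeeze":{"type":"number"}},"required":["plan"]}

```bash
mkdir -p pics; ls
python3 - <<'E'
from rig import r
import cv2
s=r.sense();print({k:(v if isinstance(v,float) else [round(float(x),3) for x in v]) for k,v in s.items()})
for n in("scene","top","wrist"):
    f=r.grab_frame(n);cv2.imwrite(f"pics/{n}0.png",f["pixels"][:,:,::-1]);print(n,f["fx"],f["cx"],f["cy"],f["rvec"],f["tvec"])
    for l in("fixture","strap_tab","pull_knob","index_mark","pointer"):
        print(l,[(b["bbox"],round(b["confidence"],2)) for b in r.boxes_of(n,l)[:2]])
E
```

```text
pics
{'t': 0.0, 'joints': [-1.098, 0.69, -0.195, 1.566, 0.157, 0.903, -0.215], 'qd': [0.001, 0.001, 0.0, 0.001, -0.002, -0.002, 0.002], 'effort': [-0.002, -52.756, -1.268, -15.343, -0.053, 0.006, 0.0], 'position': [0.265, 0.565, 0.404], 'tcp_rot': [0.597, 0.379, -0.38, -0.596], 'contact_force': [0.664, 0.545, 0.323], 'ft_torque': [-0.014, 0.01, -0.031], 'width': 0.08799419278706996}
scene 476.92766099028347 316.3081087260946 194.86683713745532 [ 2.08982276  1.25975563 -0.48207699] [-0.21278724 -0.31169581  1.75311439]
fixture [([307.5, 156.4, 112.1, 106.5], 0.95), ([150.8, 198.7, 65.4, 64.2], 0.74)]
strap_tab [([374.3, 154.2, 17.8, 38.4], 0.66), ([339.0, 164.0, 24.8, 32.5], 0.63)]
pull_knob [([344.4, 170.3, 10.4, 16.6], 0.48)]
index_mark [([103.9, 234.9, 31.8, 59.6], 0.7)]
pointer [([342.8, 167.0, 19.7, 32.5], 0.48)]
top 460.3362678459657 317.9814308210947 204.66733279344757 [ 2.21239579 -2.16721754  0.08426581] [-0.0743629   0.55593409  1.44687449]
fixture [([236.5, 134.8, 76.0, 107.9], 0.57)]
strap_tab [([250.7, 175.4, 16.4, 12.0], 0.51), ([404.1, 212.3, 50.7, 57.6], 0.4)]
pull_knob []
index_mark []
pointer [([266.8, 197.0, 8.7, 32.1], 0.65)]
wrist 343.10705344137057 315.53969174431353 198.35653039440496 [-2.4074745  -1.52883315 -0.25584848] [-0.62559278 -0.04515192  0.39197878]
fixture []
strap_tab []
pull_knob []
index_mark [([269.3, 362.3, 54.7, 30.2], 0.26)]
pointer []
```

View pics/scene0.png

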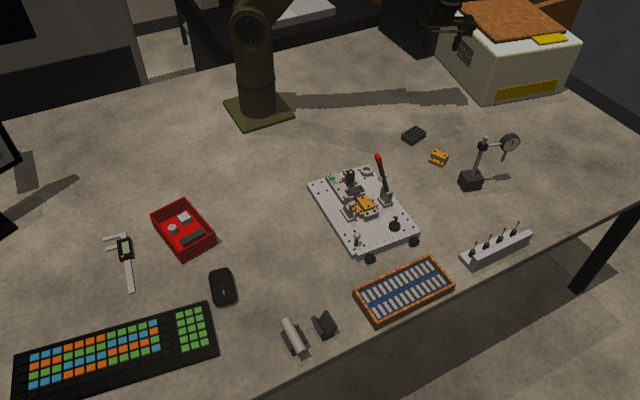

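View pics/top0.png

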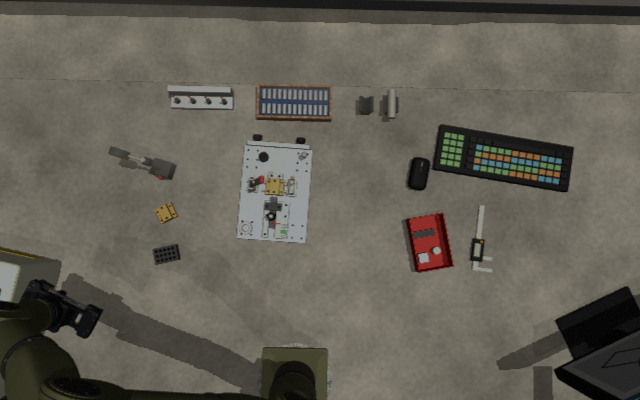

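View pics/wrist0.png

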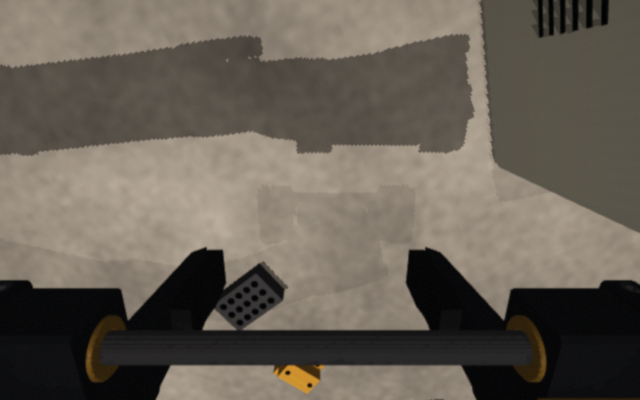

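Run:
```python
import cv2
a=cv2.imread("pics/scene0.png")[140:280,290:440];cv2.imwrite("pics/sc0.png",cv2.resize(a,None,fx=5,fy=4.2*5/5,interpolation=2)[:600,:800])
a=cv2.imread("pics/top0.png")[125:250,225:375];cv2.imwrite("pics/tc0.png",cv2.resize(a,None,fx=4.8,fy=4.8,interpolation=2))
```

```text
(no output)
```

View pics/sc0.png

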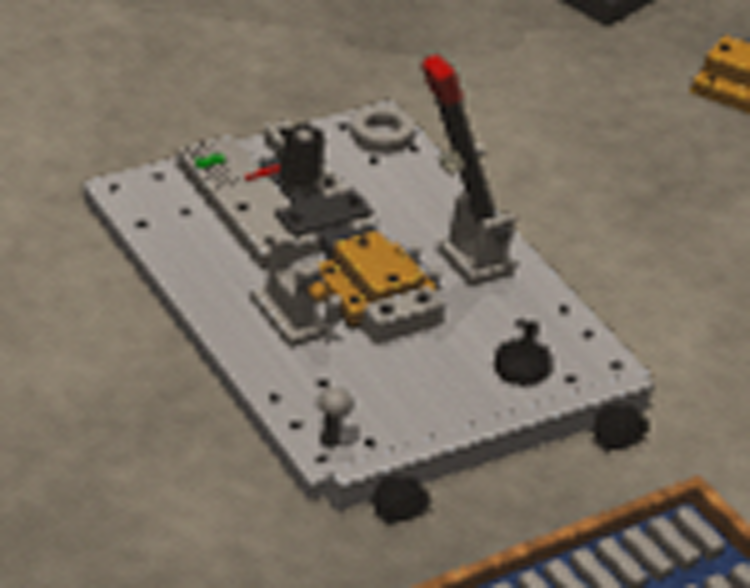

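View pics/tc0.png

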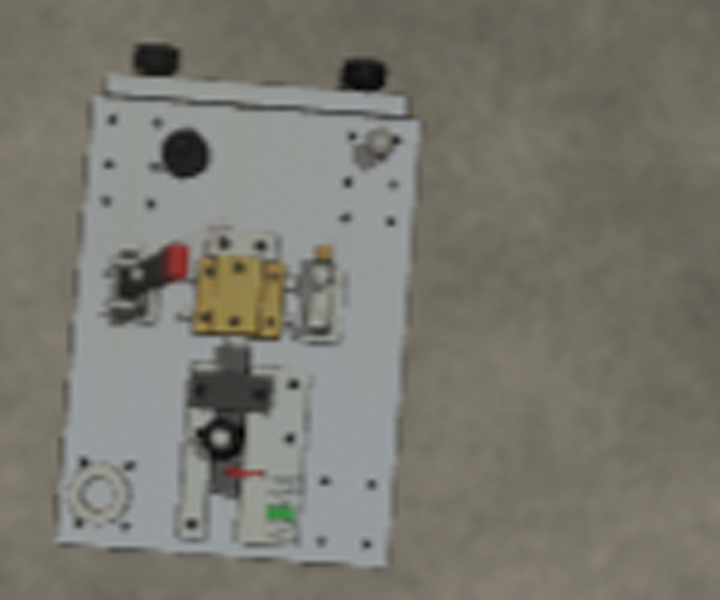

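```bash
cat > h.py <<'E'
import numpy as np,cv2
from scipy.optimize import least_squares
from scipy.spatial.transform import Rotation as R
def proj(f,P):
    K=np.array([[f["fx"],0,f["cx"]],[0,f["fy"],f["cy"]],[0,0,1]])
    return cv2.projectPoints(np.array(P,float).reshape(-1,3),np.array(f["rvec"],float),np.array(f["tvec"],float),K,None)[0][:,0]
def ray(f,uv,z):
    Rm=cv2.Rodrigues(np.array(f["rvec"],float))[0];C=-Rm.T@np.array(f["tvec"])
    d=Rm.T@np.array([(uv[0]-f["cx"])/f["fx"],(uv[1]-f["cy"])/f["fy"],1.]);return C+d*(z-C[2])/d[2]
def blob(img,kind,box=None):
    hsv=cv2.cvtColor(np.ascontiguousarray(img),cv2.COLOR_RGB2HSV).astype(int);h,s,v=hsv[...,0],hsv[...,1],hsv[...,2]
    m=((h<8)|(h>172))&(s>150)&(v>80) if kind=="red" else (h>45)&(h<80)&(s>120)&(v>60)
    if box:
        q=np.zeros_like(m);q[box[1]:box[3],box[0]:box[2]]=1;m&=q
    n,l,st,c=cv2.connectedComponentsWithStats(m.astype(np.uint8))
    return [(st[i].tolist(),c[i].round(2).tolist()) for i in range(1,n) if st[i][4]>3]
def fx(p,P):
    P=np.array(P,float)/1000;c,s=np.cos(p[2]),np.sin(p[2])
    return np.stack([p[0]+c*P[:,0]-s*P[:,1],p[1]+s*P[:,0]+c*P[:,1],P[:,2]],1)
E
python3 - <<'E'
from h import *
from rig import r
T=r.grab_frame("top");S=r.grab_frame("scene")
for n,f,b in(("top",T,(230,130,320,250)),("scene",S,(300,140,430,270))):
    for k in("red","green"):print(n,k,blob(f["pixels"],k,b))
C=[[-150,110,20],[-150,-110,20],[150,-110,20],[150,110,20],[-75,0,90]]
t=np.array([[236.5,237.9],[305.6,243.1],[312.5,149.8],[244.4,144.9],[225+222/4.8,125+437/4.8]])
s=np.array([[367.6,163.8],[307,184.8],[353.6,256.],[420,230.],[290+305/5,140+130/4.2]])
def res(p):
    return np.r_[(proj(T,fx(p,C))-t).ravel(),(proj(S,fx(p,C))-s).ravel()]
q=least_squares(res,[.5,.07,-.05],loss='soft_l1');print(q.x,q.fun.reshape(2,-1,2).round(1))
for z,fr in((.041,T),):
    print([ray(T,c,z) for st,c in blob(T["pixels"],"green",(230,130,320,250))])
E
```

```text
top red [([260, 177, 4, 6, 22], [261.5, 179.27]), ([272, 223, 4, 1, 4], [273.5, 223.0])]
top green [([281, 231, 5, 2, 9], [282.78, 231.56])]
scene red [([375, 153, 6, 7, 26], [377.35, 155.81]), ([341, 179, 5, 3, 9], [343.22, 180.11])]
scene green [([329, 177, 6, 3, 12], [331.5, 178.0])]
[ 0.59067887  0.07500076 -0.04872362] [[[ 0.2  0.1]
  [ 0.4 -0.3]
  [ 0.2 -0.5]
  [-0.1 -0.4]
  [-0.1 -0.2]]

 [[ 0.8 -0.5]
  [-0.7 -1.4]
  [-0.9 -0.6]
  [ 1.  -1. ]
  [-0.2  1.2]]]
[array([0.46936092, 0.04551223, 0.041     ])]
```

Run:
```python
from h import *
from rig import r
T=r.grab_frame("top");S=r.grab_frame("scene")
p=[.5907,.075,-.0487]
for a in np.arange(1.2,1.95,.1):
    P=fx(p,[[20,70-151*np.cos(a),68+151*np.sin(a)]]);print(round(a,2),proj(T,P).round(1),proj(S,P).round(1))
g=fx(p,[[20,70,68],[20,0,24],[-75,0,69],[-95,-26.5,41]]);print(g.round(4))
for f,uv in((T,(282.5,232)),(S,(331.6,178.2)),(T,(275.5,223.3)),(S,(343,180.5))):
    w=ray(f,uv,.041);c,s=np.cos(p[2]),np.sin(p[2]);d=w[:2]-p[:2];print("fix mm",(1000*np.array([c*d[0]+s*d[1],-s*d[0]+c*d[1]])).round(1))
s=r.sense();M=R.from_quat(s["tcp_rot"]).as_matrix();print(M.round(3),s["position"])
for l in("dial_stand","setup_block","spare_part"):
    b=r.boxes_of("top",l);print(l,[(x["bbox"],x["confidence"],ray(T,(x["bbox"][0]+x["bbox"][2]/2,x["bbox"][1]+x["bbox"][3]/2),.1).round(3)) for x in b[:1]])
```

```text
1.2 [[264.3 179.4]] [[376.  160.8]]
1.3 [[258.9 178.9]] [[380.8 157.9]]
1.4 [[253.4 178.3]] [[385.8 155.5]]
1.5 [[247.9 177.9]] [[390.7 153.4]]
1.6 [[242.5 177.5]] [[395.5 151.7]]
1.7 [[237.1 177.2]] [[400.2 150.5]]
1.8 [[231.9 176.9]] [[404.8 149.8]]
1.9 [[226.9 176.7]] [[409.1 149.5]]
[[0.6141 0.1439 0.068 ]
 [0.6107 0.074  0.024 ]
 [0.5158 0.0787 0.069 ]
 [0.4945 0.0532 0.041 ]]
fix mm [-121.2  -34.6]
fix mm [-119.4  -39. ]
fix mm [-95.6 -10.7]
fix mm [-96.1 -11.9]
[[ 0.425  0.    -0.905]
 [ 0.905  0.     0.425]
 [ 0.    -1.     0.   ]] [0.26550443 0.56582426 0.40476363]
dial_stand [([108.7, 146.0, 68.6, 34.9], 0.83, array([0.665, 0.468, 0.1  ]))]
setup_block [([148.2, 244.3, 32.4, 20.6], 0.58, array([0.393, 0.392, 0.1  ]))]
spare_part []
```

Call:
{"op": "move_arm", "data": {"plan": [{"slide": [-0.01, 0, -0.02], "twist": 0.06, "claw": 0}, {"slide": [-0.025, 0, -0.05], "twist": 0.16, "claw": 0}, {"slide": [-0.04, 0, -0.082], "twist": 0.26, "claw": 0}, {"slide": [-0.055, 0, -0.115], "twist": 0.36, "claw": 0}, {"slide": [-0.07, 0, -0.147], "twist": 0.46, "claw": 0}, {"slide": [-0.086, 0, -0.18], "twist": 0.56, "claw": 0}, {"slide": [-0.102, 0, -0.212], "twist": 0.66, "claw": 0}, {"slide": [-0.118, 0, -0.245], "twist": 0.76, "claw": 0}, {"slide": [-0.133, 0, -0.277], "twist": 0.86, "claw": 0}, {"slide": [-0.149, 0, -0.31], "twist": 0.97, "claw": 0}, {"slide": [-0.16, 0, -0.335], "twist": 1.08, "claw": 0}, {"slide": [-0.17, 0, -0.355], "twist": 1.181, "claw": 0}], "squeeze": 30}}

```text
t: 2.25
position: [0.5164, 0.2584, 0.405]
tcp_rot: [0.707, -0.02, 0.021, -0.707]
contact_force: [-0.4, -0.8, -0.3]
width: 0.0098
```

```bash
cat >> h.py <<'E'
p=[.5907,.075,-.0487]
def stat(s):
    M=R.from_quat(s["tcp_rot"]).as_matrix();c,sn=np.cos(p[2]),np.sin(p[2]);d=np.array(s["position"])[:2]-p[:2]
    F=np.array([c*d[0]+sn*d[1],-sn*d[0]+c*d[1]])*1000
    print("t",round(s["t"],2),"fixture xy",F.round(1),"tipz",round(1000*(s["position"][2]-.166),1),"toolx yaw",np.arctan2(M[1,0],M[0,0]).round(4),"tooly",M[:,1].round(3),"F",np.round(s["contact_force"],1),"w",round(s["width"],4))
E
python3 - <<'E'
from h import *
from rig import r
stat(r.sense())
f=r.grab_frame("wrist");cv2.imwrite("pics/w1.png",f["pixels"][:,:,::-1]);print(-cv2.Rodrigues(np.array(f["rvec"]))[0].T@f["tvec"])
E
```

```text
t 2.25 fixture xy [-83.1 179.6] tipz 239.0 toolx yaw -0.0573 tooly [ 0.001 -0.001 -1.   ] F [-0.4 -0.8 -0.3] w 0.0098
[0.52187361 0.34316091 0.38605346]
```

View pics/w1.png

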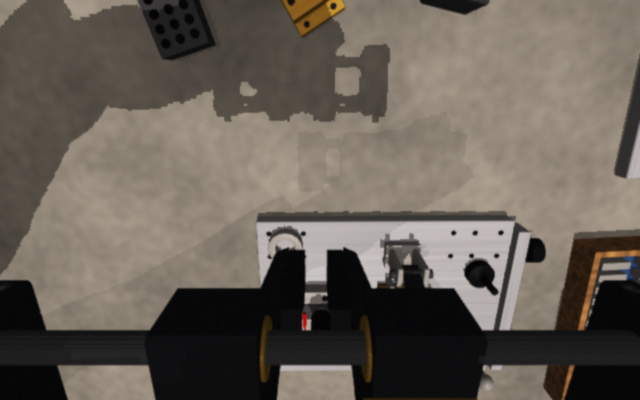

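Call:
{"op": "move_arm", "data": {"plan": [{"slide": [0.02, 0, -0.02], "twist": 0, "claw": 0}, {"slide": [0.045, 0, -0.045], "twist": 0, "claw": 0}, {"slide": [0.07, 0, -0.07], "twist": -0.005, "claw": 0}, {"slide": [0.09, 0, -0.095], "twist": -0.008, "claw": 0}, {"slide": [0.1, 0, -0.11], "twist": -0.008, "claw": 0}, {"slide": [0.103, 0, -0.114], "twist": -0.008, "claw": 0}, {"slide": [0.103, 0.01, -0.114], "twist": -0.008, "claw": 0}, {"slide": [0.103, 0.025, -0.114], "twist": -0.008, "claw": 0}, {"slide": [0.103, 0.034, -0.114], "twist": -0.008, "claw": 0}, {"slide": [0.103, 0.034, -0.114], "twist": -0.008, "claw": 0}]}}

```text
t: 3.13
position: [0.6101, 0.1444, 0.368]
tcp_rot: [-0.707, 0.015, -0.011, 0.707]
contact_force: [-0.8, 0.6, 0.3]
width: 0.0009
```

Run:
```python
from h import *
from rig import r
stat(r.sense())
f=r.grab_frame("wrist");f2=r.grab_frame("scene");f3=r.grab_frame("top")
cv2.imwrite("pics/w2.png",f["pixels"][:,:,::-1])
a=cv2.resize(f2["pixels"][110:270,290:440,::-1],None,fx=3.2,fy=3.2);b=cv2.resize(f3["pixels"][125:250,225:345,::-1],None,fx=3.2,fy=3.2)
o=np.zeros((512,870,3),np.uint8);o[:512,:480]=a;o[:400,484:484+384]=b;cv2.imwrite("pics/st2.png",cv2.resize(o,(800,471)))
```

```text
t 3.13 fixture xy [16.  70.3] tipz 202.0 toolx yaw -0.0375 tooly [-0.006  0.    -1.   ] F [-0.8  0.6  0.3] w 0.0009
```

View pics/w2.png

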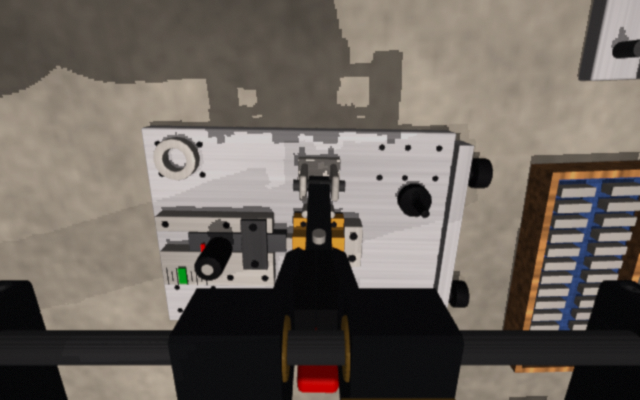

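View pics/st2.png

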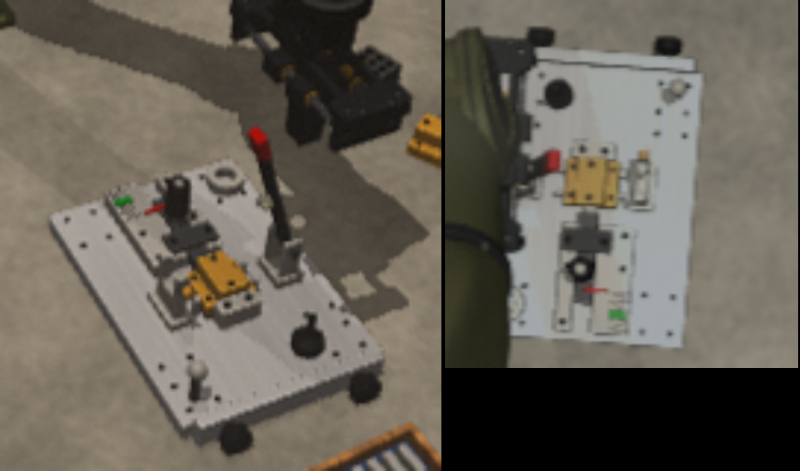

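Run:
```python
from h import *
from rig import r
stat(r.sense())
```

```text
t 3.28 fixture xy [17.6 69.4] tipz 204.9 toolx yaw -0.0392 tooly [-0.     0.001 -1.   ] F [ 0.  -0.3  0.6] w 0.0002
```

Call:
{"op": "move_arm", "data": {"plan": [{"slide": [0.002, 0, -0.02], "twist": 0.01, "claw": 0}, {"slide": [0.002, 0, -0.036], "twist": 0.01, "claw": 0}, {"slide": [0.002, 0.001, -0.05], "twist": 0.01, "claw": 0}, {"slide": [0.002, 0.002, -0.063], "twist": 0.01, "claw": 0}, {"slide": [0.002, 0.003, -0.075], "twist": 0.01, "claw": 0}, {"slide": [0.002, 0.012, -0.088], "twist": 0.01, "claw": 0}, {"slide": [0.002, 0.022, -0.101], "twist": 0.01, "claw": 0}, {"slide": [0.002, 0.034, -0.111], "twist": 0.01, "claw": 0}, {"slide": [0.002, 0.047, -0.121], "twist": 0.01, "claw": 0}, {"slide": [0.002, 0.057, -0.127], "twist": 0.01, "claw": 0}, {"slide": [0.002, 0.067, -0.133], "twist": 0.01, "claw": 0}, {"slide": [0.002, 0.075, -0.137], "twist": 0.01, "claw": 0}]}}

```text
t: 4.28
position: [0.608, 0.0043, 0.2942]
tcp_rot: [0.707, -0.019, 0.018, -0.707]
contact_force: [-0.7, -0.1, 0.2]
width: 0.0005
```

Run:
```python
from h import *
from rig import r
stat(r.sense())
f=r.grab_frame("wrist");f2=r.grab_frame("scene");f3=r.grab_frame("top")
cv2.imwrite("pics/w3.png",f["pixels"][:,:,::-1])
a=cv2.resize(f2["pixels"][110:270,290:440,::-1],None,fx=3.2,fy=3.2);b=cv2.resize(f3["pixels"][125:250,225:345,::-1],None,fx=3.2,fy=3.2)
o=np.zeros((512,870,3),np.uint8);o[:512,:480]=a;o[:400,484:484+384]=b;cv2.imwrite("pics/st3.png",cv2.resize(o,(800,471)))
stat(r.sense())
```

```text
t 4.28 fixture xy [ 20.7 -69.7] tipz 128.2 toolx yaw -0.0516 tooly [-0.001 -0.    -1.   ] F [-0.7 -0.1  0.2] w 0.0005
t 4.43 fixture xy [ 20.9 -68.9] tipz 128.9 toolx yaw -0.0511 tooly [-0.001  0.    -1.   ] F [-0.   0.3 -0. ] w 0.0004
```

View pics/w3.png

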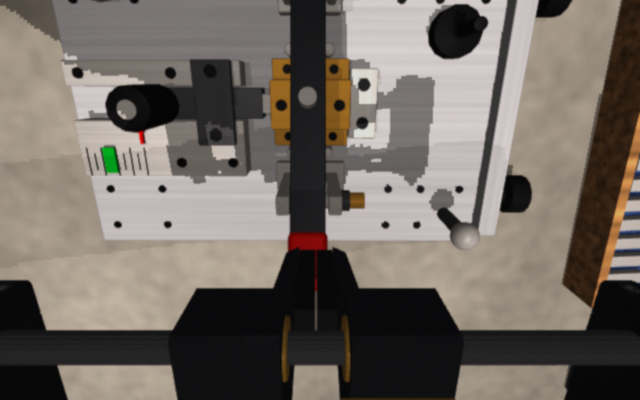

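View pics/st3.png

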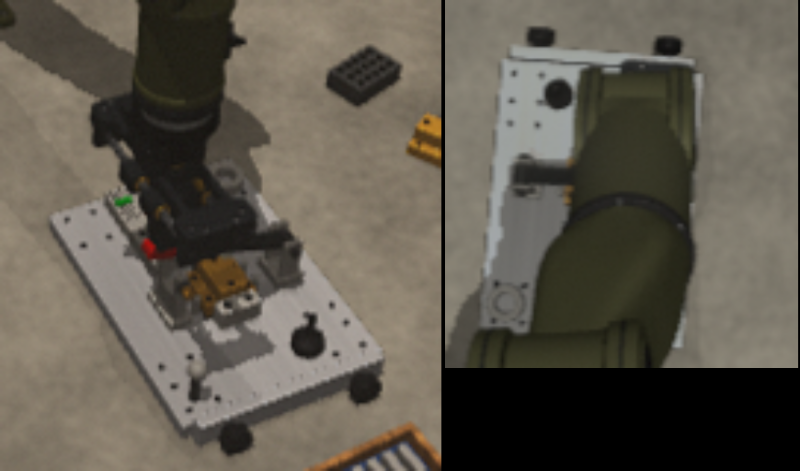

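Call:
{"op": "move_arm", "data": {"plan": [{"slide": [0, 0.013, -0.005], "twist": 0, "claw": 0}, {"slide": [0, 0.022, -0.007], "twist": 0, "claw": 0}, {"slide": [0, 0.031, -0.009], "twist": 0, "claw": 0}, {"slide": [0, 0.039, -0.01], "twist": 0, "claw": 0}, {"slide": [0, 0.045, -0.011], "twist": 0, "claw": 0}, {"slide": [0, 0.05, -0.011], "twist": 0, "claw": 0}, {"slide": [0, 0.054, -0.011], "twist": 0, "claw": 0}, {"slide": [0, 0.056, -0.011], "twist": 0, "claw": 0}, {"slide": [0, 0.056, -0.011], "twist": 0, "claw": 0}, {"slide": [0, 0.056, -0.011], "twist": 0, "claw": 0}]}}

```text
t: 5.27
position: [0.6077, -0.0057, 0.2403]
tcp_rot: [-0.707, 0.018, -0.018, 0.707]
contact_force: [-0.3, -0.1, 5.5]
width: 0.0007
```

Run:
```python
from h import *
from rig import r
s=r.sense();stat(s)
f=r.grab_frame("wrist")
cv2.imwrite("pics/w4.png",f["pixels"][:,:,::-1])
c,sn=np.cos(p[2]),np.sin(p[2])
for k in("red","green"):
  for st,ce in blob(f["pixels"],k):
    w=ray(f,ce,.041);d=w[:2]-p[:2];print(k,st,ce,(1000*np.array([c*d[0]+sn*d[1],-sn*d[0]+c*d[1]])).round(1))
stat(r.sense())
```

```text
t 5.27 fixture xy [ 20.9 -79.8] tipz 74.3 toolx yaw -0.0509 tooly [-0.  0. -1.] F [-0.3 -0.1  5.5] w 0.0007
red [80, 121, 11, 21, 132] [86.1, 130.0] [-97.7 -18.7]
red [287, 238, 39, 14, 445] [305.93, 243.44] [ 15.9 -84.3]
red [315, 279, 2, 12, 24] [315.5, 284.5] [  21.4 -111.9]
green [36, 147, 25, 33, 549] [47.73, 162.92] [-122.1  -36.1]
t 5.32 fixture xy [ 20.9 -79.7] tipz 74.3 toolx yaw -0.0509 tooly [-0.  0. -1.] F [-1.5 -0.2  5.6] w 0.0007
```

View pics/w4.png

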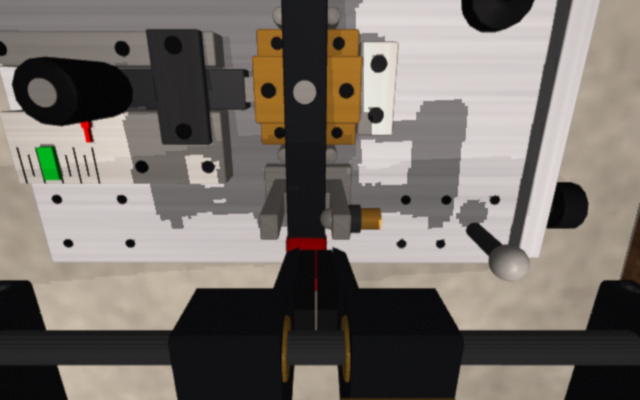

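Call:
{"op": "move_arm", "data": {"plan": [{"slide": [0, 0.002, 0], "twist": 0, "claw": 0}, {"slide": [0, 0.004, 0], "twist": 0, "claw": 0}, {"slide": [0, 0.006, 0], "twist": 0, "claw": 0}, {"slide": [0, 0.006, 0], "twist": 0, "claw": 0}]}}

```text
t: 5.65
position: [0.6076, -0.0058, 0.2391]
tcp_rot: [-0.707, 0.018, -0.019, 0.707]
contact_force: [-11.6, 1.2, 43.7]
width: 0.0004
```

Run:
```python
from h import *
from rig import r
stat(r.sense())
```

```text
t 5.65 fixture xy [ 20.8 -79.9] tipz 73.1 toolx yaw -0.0514 tooly [ 0.001  0.    -1.   ] F [-11.6   1.2  43.7] w 0.0004
```

Call:
{"op": "move_arm", "data": {"plan": [{"slide": [0, -0.006, 0], "twist": 0, "claw": 0}, {"slide": [0, -0.02, 0], "twist": 0, "claw": 0}, {"slide": [0, -0.04, 0], "twist": 0, "claw": 0}, {"slide": [0, -0.055, 0], "twist": 0, "claw": 0}, {"slide": [0, -0.06, 0], "twist": 0, "claw": 0.03}, {"slide": [0, -0.06, 0], "twist": 0, "claw": 0.05}]}}

```text
t: 6.15
position: [0.6083, -0.0056, 0.2949]
tcp_rot: [-0.707, 0.017, -0.019, 0.707]
contact_force: [0.5, -0.4, 0.2]
width: 0.0114
```

Run:
```python
from h import *
from rig import r
s=r.sense();stat(s)
f=r.grab_frame("wrist")
cv2.imwrite("pics/w5.png",f["pixels"][:,:,::-1])
c,sn=np.cos(p[2]),np.sin(p[2])
for k in("red","green"):
  for st,ce in blob(f["pixels"],k):
    w=ray(f,ce,.041 if ce[0]<250 else .074);d=w[:2]-p[:2];print(k,st,ce,(1000*np.array([c*d[0]+sn*d[1],-sn*d[0]+c*d[1]])).round(1))
# predicted tab top outline for closed / 0.13
for a in(0,.05,.13):
    q=lambda rr,x:[x,70-rr*np.cos(a)+6*np.sin(a),68+rr*np.sin(a)+6*np.cos(a)]
    print(a,proj(f,fx(p,[q(136,10),q(136,30),q(166,30),q(166,10)])).round(1).tolist())
print("knob top",proj(f,fx(p,[[-75,0,90]])).round(1))
f2=r.grab_frame("scene")
cv2.imwrite("pics/s5.png",cv2.resize(f2["pixels"][140:265,290:440,::-1],None,fx=4.8,fy=4.8))
stat(r.sense())
```

```text
t 6.15 fixture xy [ 21.5 -79.7] tipz 128.9 toolx yaw -0.0509 tooly [ 0.003  0.    -1.   ] F [ 0.5 -0.4  0.2] w 0.0114
red [132, 112, 8, 17, 84] [135.93, 119.44] [-97.4 -18.8]
red [292, 201, 30, 42, 1240] [306.5, 221.34] [ 16.9 -79.3]
green [96, 132, 18, 27, 352] [104.6, 145.26] [-121.8  -36.1]
0 [[295.2, 201.7], [327.2, 201.6], [326.8, 245.0], [296.2, 245.1]]
0.05 [[294.5, 204.7], [327.6, 204.6], [327.3, 250.2], [295.5, 250.3]]
0.13 [[293.5, 208.7], [328.3, 208.6], [328.1, 258.1], [294.3, 258.2]]
knob top [[126.4  92.2]]
t 6.25 fixture xy [ 20.7 -79.7] tipz 127.1 toolx yaw -0.0508 tooly [-0.001  0.    -1.   ] F [ 0.2 -0.   0.2] w 0.02
```

View pics/w5.png

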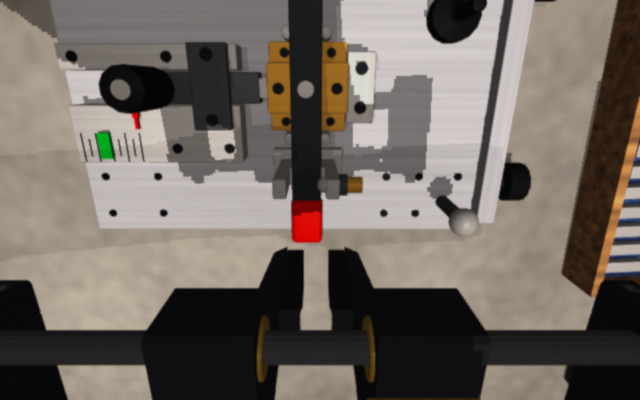

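View pics/s5.png

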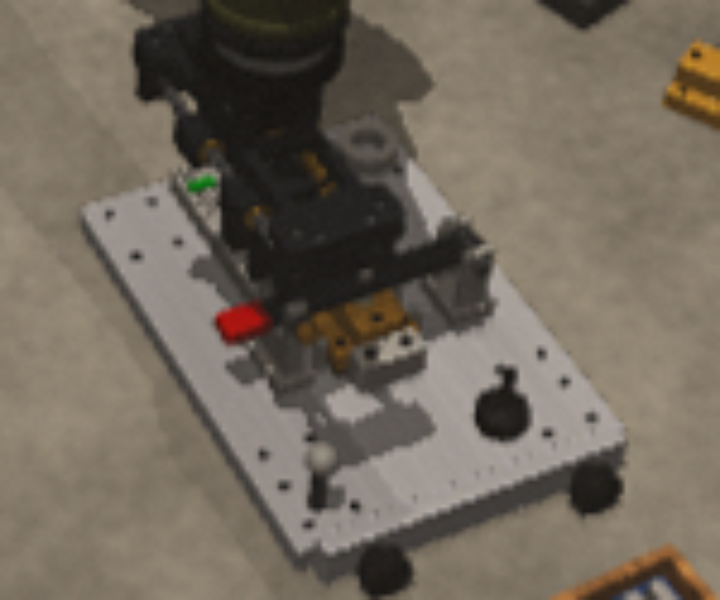

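Call:
{"op": "move_arm", "data": {"plan": [{"slide": [-0.01, 0, 0.008], "twist": 0, "claw": 0.055}, {"slide": [-0.03, 0, 0.024], "twist": 0, "claw": 0.055}, {"slide": [-0.055, 0, 0.045], "twist": 0, "claw": 0.055}, {"slide": [-0.08, 0, 0.065], "twist": 0, "claw": 0.055}, {"slide": [-0.095, 0, 0.077], "twist": 0, "claw": 0.055}, {"slide": [-0.099, 0, 0.08], "twist": 0, "claw": 0.055}, {"slide": [-0.099, 0, 0.08], "twist": 0, "claw": 0.055}, {"slide": [-0.099, 0, 0.08], "twist": 0, "claw": 0.055}]}}

```text
t: 6.92
position: [0.5137, 0.0785, 0.2933]
tcp_rot: [0.707, -0.018, 0.018, -0.707]
contact_force: [-0.0, 0.4, 0.6]
width: 0.0548
```

Run:
```python
from h import *
from rig import r
s=r.sense();stat(s)
f=r.grab_frame("wrist")
cv2.imwrite("pics/w6.png",f["pixels"][:,:,::-1])
f2=r.grab_frame("scene")
cv2.imwrite("pics/s6.png",cv2.resize(f2["pixels"][120:245,290:440,::-1],None,fx=4.8,fy=4.8))
stat(r.sense())
```

```text
t 6.92 fixture xy [-77.   -0.2] tipz 127.3 toolx yaw -0.0516 tooly [ 0.    -0.001 -1.   ] F [-0.   0.4  0.6] w 0.0548
t 7.02 fixture xy [-76.5  -0.9] tipz 127.5 toolx yaw -0.0533 tooly [ 0.001 -0.001 -1.   ] F [ 0.3  0.4 -0.9] w 0.0548
```

View pics/w6.png

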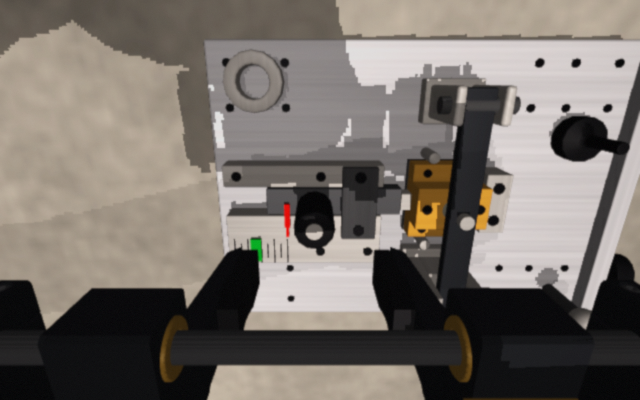

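View pics/s6.png

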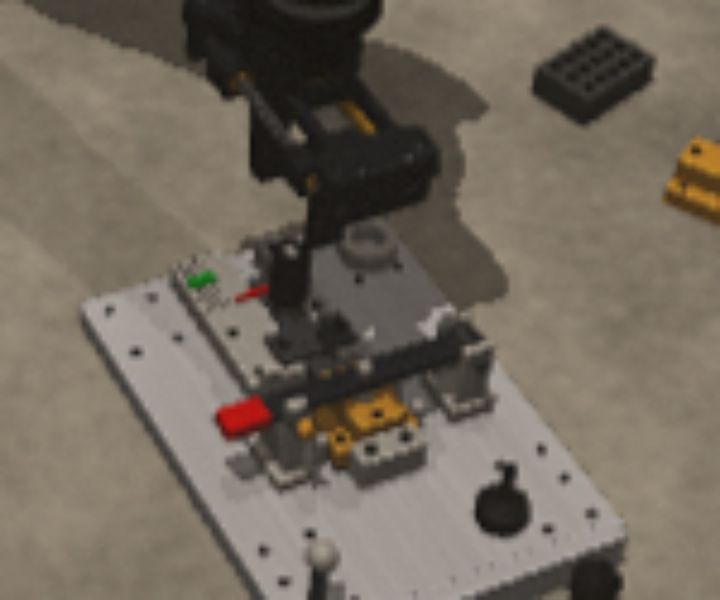

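Run:
```python
from h import *
from rig import r
s=r.sense();stat(s)
f=r.grab_frame("wrist");c,sn=np.cos(p[2]),np.sin(p[2])
w=ray(f,(314,236),.09);d=w[:2]-p[:2];print((1000*np.array([c*d[0]+sn*d[1],-sn*d[0]+c*d[1]])).round(1))
for k in("red","green"):
  for st,ce in blob(f["pixels"],k):
    w=ray(f,ce,.041 if ce[0]<400 else .074);d=w[:2]-p[:2];print(k,st,ce,(1000*np.array([c*d[0]+sn*d[1],-sn*d[0]+c*d[1]])).round(1))
```

```text
t 7.02 fixture xy [-76.5  -0.9] tipz 127.5 toolx yaw -0.0533 tooly [ 0.001 -0.001 -1.   ] F [ 0.3  0.4 -0.9] w 0.0548
[-76.6  -2.8]
red [283, 203, 7, 33, 152] [285.83, 216.03] [-97.4  -9.7]
green [250, 238, 11, 23, 156] [255.59, 245.95] [-121.   -33.9]
```

Call:
{"op": "move_arm", "data": {"plan": [{"slide": [-0.0015, 0.01, -0.001], "twist": 0, "claw": 0.055}, {"slide": [-0.0015, 0.03, -0.001], "twist": 0, "claw": 0.055}, {"slide": [-0.0015, 0.05, -0.001], "twist": 0, "claw": 0.055}, {"slide": [-0.0015, 0.065, -0.001], "twist": 0, "claw": 0.055}, {"slide": [-0.0015, 0.073, -0.001], "twist": 0, "claw": 0.055}, {"slide": [-0.0015, 0.076, -0.001], "twist": 0, "claw": 0.055}, {"slide": [-0.0015, 0.076, -0.001], "twist": 0, "claw": 0.055}, {"slide": [-0.0015, 0.076, -0.001], "twist": 0, "claw": 0.055}]}}

```text
t: 7.73
position: [0.5119, 0.078, 0.2182]
tcp_rot: [-0.707, 0.018, -0.019, 0.707]
contact_force: [0.6, 0.1, -0.2]
width: 0.0553
```

Run:
```python
from h import *
from rig import r
s=r.sense();stat(s)
f=r.grab_frame("wrist")
cv2.imwrite("pics/w7.png",f["pixels"][:,:,::-1])
stat(r.sense())
```

```text
t 7.73 fixture xy [-78.8  -0.9] tipz 52.2 toolx yaw -0.0516 tooly [ 0.001  0.    -1.   ] F [ 0.6  0.1 -0.2] w 0.0553
t 7.78 fixture xy [-78.8  -0.7] tipz 52.4 toolx yaw -0.0514 tooly [ 0.001  0.    -1.   ] F [-0.5  0.1 -0.6] w 0.0548
```

View pics/w7.png

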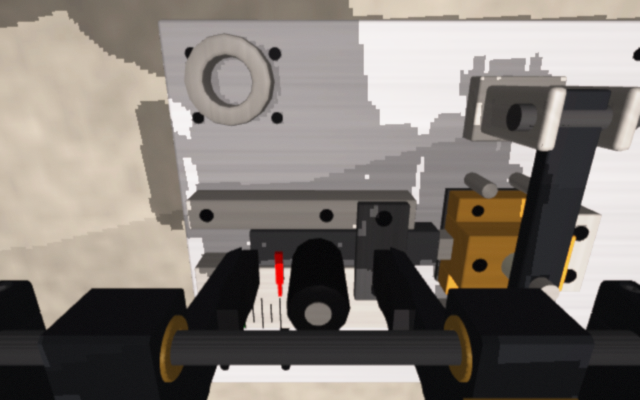

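Call:
{"op": "move_arm", "data": {"plan": [{"slide": [0, 0.001, 0], "twist": 0, "claw": 0.03}, {"slide": [0, 0.001, 0], "twist": 0, "claw": 0.02}, {"slide": [0, 0.001, 0], "twist": 0, "claw": 0.015}, {"slide": [0, 0.001, 0], "twist": 0, "claw": 0.01}, {"slide": [0, 0.001, 0], "twist": 0, "claw": 0.01}, {"slide": [0, 0.001, 0], "twist": 0, "claw": 0.01}, {"slide": [0, 0.001, 0], "twist": 0, "claw": 0.01}, {"slide": [0, 0.001, 0], "twist": 0, "claw": 0.01}], "squeeze": 40}}

```text
t: 8.45
position: [0.5124, 0.0783, 0.217]
tcp_rot: [-0.707, 0.017, -0.019, 0.707]
contact_force: [4.3, -1.2, -0.7]
width: 0.024
```

Run:
```python
from h import *
from rig import r
s=r.sense();stat(s)
f=r.grab_frame("scene");c,sn=np.cos(p[2]),np.sin(p[2])
for k in("red","green"):
  for st,ce in blob(f["pixels"],k,(300,140,430,270)):
    w=ray(f,ce,.041);d=w[:2]-p[:2];print(k,st,ce,(1000*np.array([c*d[0]+sn*d[1],-sn*d[0]+c*d[1]])).round(1))
f=r.grab_frame("wrist")
for k in("red","green"):
  for st,ce in blob(f["pixels"],k):
    w=ray(f,ce,.041);d=w[:2]-p[:2];print(k,st,ce,(1000*np.array([c*d[0]+sn*d[1],-sn*d[0]+c*d[1]])).round(1))
cv2.imwrite("pics/w8.png",f["pixels"][:,:,::-1])
stat(r.sense())
```

```text
t 8.45 fixture xy [-78.3  -0.6] tipz 51.0 toolx yaw -0.0513 tooly [ 0.003  0.    -1.   ] F [ 4.3 -1.2 -0.7] w 0.024
red [339, 180, 6, 3, 8] [341.75, 180.88] [-96.2 -16.1]
red [335, 202, 12, 9, 61] [340.31, 206.28] [ -5.8 -67.9]
green [329, 177, 6, 3, 12] [331.5, 178.0] [-120.3  -38.9]
t 8.55 fixture xy [-78.3  -0.5] tipz 51.0 toolx yaw -0.0513 tooly [ 0.003  0.    -1.   ] F [ 4.2 -0.9  1. ] w 0.0239
```

View pics/w8.png

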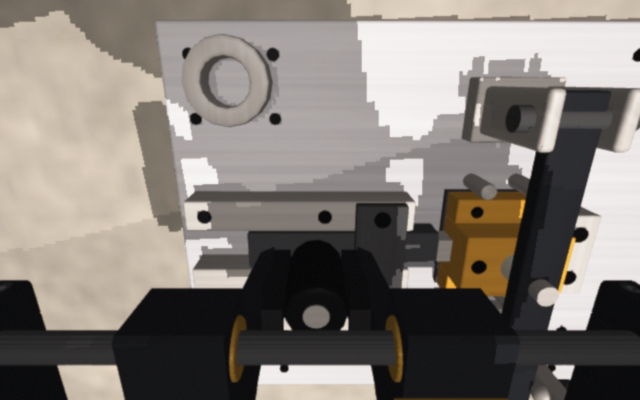

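Call:
{"op": "move_arm", "data": {"plan": [{"slide": [-0.002, 0, 0], "twist": 0, "claw": 0.01}, {"slide": [-0.004, 0, 0], "twist": 0, "claw": 0.01}, {"slide": [-0.006, 0, 0], "twist": 0, "claw": 0.01}, {"slide": [-0.008, 0, 0], "twist": 0, "claw": 0.01}, {"slide": [-0.01, 0, 0], "twist": 0, "claw": 0.01}, {"slide": [-0.012, 0, 0], "twist": 0, "claw": 0.01}, {"slide": [-0.014, 0, 0], "twist": 0, "claw": 0.01}, {"slide": [-0.016, 0, 0], "twist": 0, "claw": 0.01}, {"slide": [-0.018, 0, 0], "twist": 0, "claw": 0.01}, {"slide": [-0.02, 0, 0], "twist": 0, "claw": 0.01}, {"slide": [-0.022, 0, 0], "twist": 0, "claw": 0.01}, {"slide": [-0.023, 0, 0], "twist": 0, "claw": 0.01}]}}

```text
t: 9.55
position: [0.4905, 0.0794, 0.217]
tcp_rot: [-0.707, 0.016, -0.021, 0.707]
contact_force: [7.5, -1.3, -1.8]
width: 0.024
```

Run:
```python
from h import *
from rig import r
s=r.sense();stat(s)
f=r.grab_frame("scene");c,sn=np.cos(p[2]),np.sin(p[2])
for k in("red","green"):
  for st,ce in blob(f["pixels"],k,(300,140,430,270)):
    w=ray(f,ce,.041);d=w[:2]-p[:2];print(k,st,ce,(1000*np.array([c*d[0]+sn*d[1],-sn*d[0]+c*d[1]])).round(1))
cv2.imwrite("pics/s9.png",cv2.resize(f["pixels"][155:215,300:380,::-1],None,fx=10,fy=10,interpolation=0))
f=r.grab_frame("wrist");cv2.imwrite("pics/w9.png",f["pixels"][:,:,::-1])
stat(r.sense())
```

```text
t 9.55 fixture xy [-100.3   -0.5] tipz 51.0 toolx yaw -0.0517 tooly [ 0.006  0.001 -1.   ] F [ 7.5 -1.3 -1.8] w 0.024
red [336, 175, 5, 3, 7] [338.14, 176.29] [-118.5  -17. ]
red [335, 202, 12, 9, 61] [340.31, 206.28] [ -5.8 -67.9]
green [329, 177, 6, 3, 12] [331.5, 178.0] [-120.3  -38.9]
t 9.65 fixture xy [-100.3   -0.5] tipz 51.0 toolx yaw -0.0517 tooly [ 0.006  0.    -1.   ] F [ 6.7 -1.1 -3. ] w 0.024
```

View pics/s9.png

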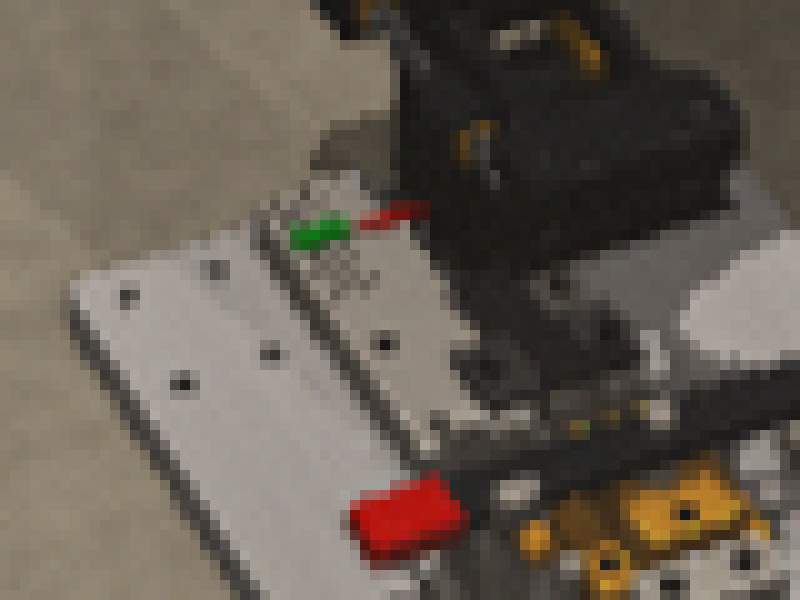

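View pics/w9.png

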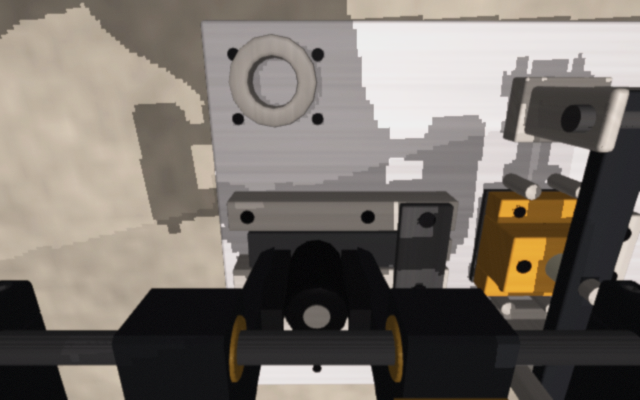

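Run:
```python
from h import *
from rig import r
f=r.grab_frame("scene");c,sn=np.cos(p[2]),np.sin(p[2])
px=f["pixels"].astype(float)
def fm(u,v):
    w=ray(f,(u,v),.041);d=w[:2]-p[:2];return 1000*np.array([c*d[0]+sn*d[1],-sn*d[0]+c*d[1]])
for nm,x0,x1,ch,o in(("red",335,343,0,(1,2)),("green",327,337,1,(0,2))):
    sub=px[170:186,x0:x1]; wgt=np.clip(sub[...,ch]-np.maximum(sub[...,o[0]],sub[...,o[1]])-12,0,None)
    for j in range(wgt.shape[1]):
        if wgt[:,j].sum()>20:
            v=(wgt[:,j]*np.arange(170,186)).sum()/wgt[:,j].sum();print(nm,x0+j,round(v,2),round(wgt[:,j].sum()),fm(x0+j,v).round(1))
    U,V=np.meshgrid(np.arange(x0,x1),np.arange(170,186));print(nm,"cent",fm((wgt*U).sum()/wgt.sum(),(wgt*V).sum()/wgt.sum()).round(1))
# synthetic tab projection extents
P=proj(f,fx(p,[[-124.5,-29,41],[-116.5,-29,41],[-116.5,-47,41],[-124.5,-47,41]]));print(P.round(1).tolist())
```

```text
red 336 176.86 109 [-119.   -24.1]
red 337 176.51 111 [-119.1  -20.6]
red 338 176.45 168 [-118.1  -17.7]
red 339 175.97 157 [-118.7  -13.9]
red 340 175.72 119 [-118.4  -10.6]
red 341 175.44 68 [-118.2   -7.3]
red 342 175.5 28 [-116.7   -4.6]
red cent [-118.5  -16. ]
green 329 178.1 107 [-123.1  -46. ]
green 330 178.32 156 [-120.9  -43.7]
green 331 178.0 161 [-120.9  -40.3]
green 332 177.43 160 [-121.9  -36.4]
green 333 177.4 141 [-120.7  -33.5]
green 334 177.24 96 [-120.1  -30.4]
green cent [-121.3  -38.6]
[[333.8, 176.2], [334.9, 177.9], [329.7, 179.6], [328.5, 177.9]]
```

Call:
{"op": "move_arm", "data": {"plan": [{"slide": [-0.001, 0, 0], "twist": 0, "claw": 0.01}, {"slide": [-0.0018, 0, 0], "twist": 0, "claw": 0.01}, {"slide": [-0.0018, 0, 0], "twist": 0, "claw": 0.01}, {"slide": [-0.0018, 0, 0], "twist": 0, "claw": 0.01}, {"slide": [-0.0018, 0, 0], "twist": 0, "claw": 0.01}, {"slide": [-0.0018, 0, 0], "twist": 0, "claw": 0.01}, {"slide": [-0.0018, 0, 0], "twist": 0, "claw": 0.01}, {"slide": [-0.0018, 0, 0], "twist": 0, "claw": 0.01}]}}

```text
t: 10.37
position: [0.4889, 0.0794, 0.217]
tcp_rot: [-0.707, 0.016, -0.021, 0.707]
contact_force: [8.6, -1.1, -2.5]
width: 0.0241
```

Run:
```python
from h import *
from rig import r
s=r.sense();stat(s)
f=r.grab_frame("scene");c,sn=np.cos(p[2]),np.sin(p[2])
px=f["pixels"].astype(float)
def fm(u,v):
    w=ray(f,(u,v),.041);d=w[:2]-p[:2];return 1000*np.array([c*d[0]+sn*d[1],-sn*d[0]+c*d[1]])
for nm,x0,x1,ch,o in(("red",334,344,0,(1,2)),("green",327,337,1,(0,2))):
    sub=px[168:186,x0:x1]; wgt=np.clip(sub[...,ch]-np.maximum(sub[...,o[0]],sub[...,o[1]])-12,0,None)
    U,V=np.meshgrid(np.arange(x0,x1),np.arange(168,186));print(nm,"cent",fm((wgt*U).sum()/wgt.sum(),(wgt*V).sum()/wgt.sum()).round(1))
cv2.imwrite("pics/s10.png",cv2.resize(f["pixels"][155:215,300:380,::-1],None,fx=10,fy=10,interpolation=0))
g=cv2.imread("pics/scene0.png")[:,:,::-1].astype(float)
sub=g[174:184,336:350];w_=np.clip(sub[...,0]-np.maximum(sub[...,1],sub[...,2])-12,0,None);U,V=np.meshgrid(np.arange(336,350),np.arange(174,184));print("rest pointer",fm((w_*U).sum()/w_.sum(),(w_*V).sum()/w_.sum()))
```

```text
t 10.37 fixture xy [-101.9   -0.5] tipz 51.0 toolx yaw -0.0519 tooly [ 0.007  0.001 -1.   ] F [ 8.6 -1.1 -2.5] w 0.0241
red cent [-119.9  -15.8]
green cent [-121.2  -38.7]
rest pointer [-97.1248527  -13.93227453]
```

View pics/s10.png

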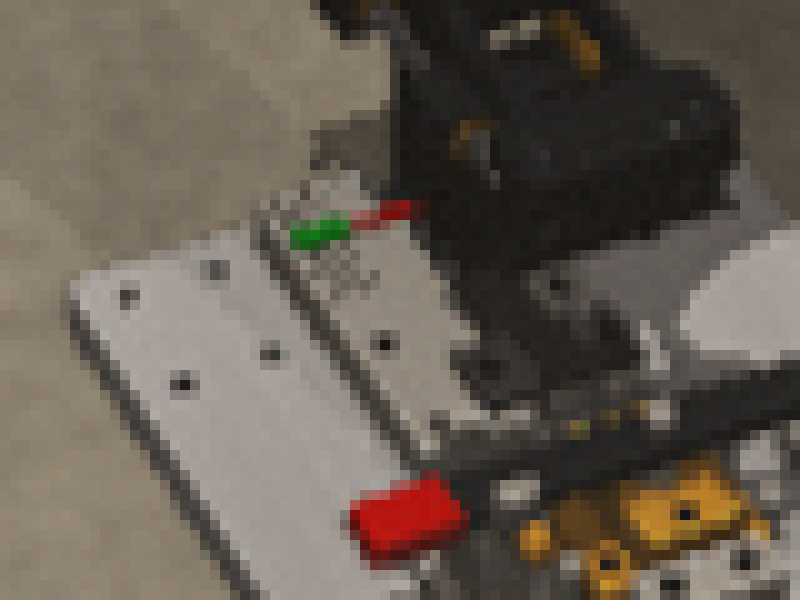

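Run:
```python
from h import *
from rig import r
stat(r.sense());print(r.close_job());stat(r.sense())
```

```text
t 10.42 fixture xy [-101.9   -0.5] tipz 51.0 toolx yaw -0.0519 tooly [ 0.007  0.001 -1.   ] F [ 7.8 -2.1 -2.1] w 0.0237
the job is handed in; nothing more can be done
None
the job is handed in; nothing more can be done
```

I swung the strap over and pressed it home in its catch. Then I gripped the knob at 40 N, drew the slide back to the green tab, and handed the job in at about t = 10.4 s while still holding it.

- **Strap:** I pressed until it met a hard stop, at about 44 N on the closed fingertips. The wrist picture then matched a strap angle of 0, not 0.05 or 0.13 rad. The red grip tab was still in that place in the last scene picture.
- **Slide:** It was drawn about 23 to 25 mm. The scene camera put the pointer about 1.3 mm short of the tab's centre. Other estimates ranged from 1.4 mm short to 1.1 mm past it. The estimates do not agree exactly, but all are inside the 4 mm limit.
- **Hold:** The wrist force was about 8 N, against about 8.1 N expected from the spring at that pull. The finger opening was steady at 24 mm.
- **Not measured:** I saw no movement of the part or the other things in the pictures, but I did not measure their positions after the moves. From the wrist camera, the fingers hid the pointer and tab at the end, so that final check rests on the scene camera, at about 2.5 mm per pixel.

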